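# Load a tube sleeve and hold the index plunger back

## Robot

A 6-joint arm with a two-finger parallel gripper is mounted at the origin on the work surface. World frame = base frame: x ahead of the robot, y to its left, z up, the work surface at z = 0. Lengths are in m, angles in rad, forces in N, time in s.
With the tool pointing down it reaches from about 0.2 to 0.875 m from the base axis. Payload 3.4 kg.
Tool frame: the origin (TCP) lies midway between the tips of the shut fingers; the grasp point (between the pads) lies 19 mm behind it; x points along the fingers, y is the direction in which the jaws open and shut, and the axes are right-handed (so a half turn about x gives the same grasp; the last joint's range is limited). The gripper opens to 94 mm and grips with 3 to 60 N. Pads are 16 mm wide; open, the fingers measure 119 mm over their backs; the gripper's body (75 mm by 177 mm) begins 78 mm behind the grasp point.
Start: joints at [-1.381, 0.276, 1.505, -0, 1.361, -0.121], TCP at [0.176, -0.547, 0.167] pointing down, gripper open.
Joint ranges: [-2.89, 2.89], [-0.75, 2.08], [0.22, 2.7], [-1.18, 4.32], [0.11, 2.71], [-2.7, 2.7]. Speed limits (rad/s): [2.57, 2.57, 3.14, 3.14, 3.14, 3.14].

## Interface

Orientations are given as [roll, pitch, yaw] about the fixed x, y, z axes, in that order (R = Rz(yaw) Ry(pitch) Rx(roll)).
In Python, from rig import manip, viewer gives the robot as it stands.
- The arm moves only by the tool carry_out, never from a script. Its argument "motion" is a list of rows, each a list of 5 numbers: the opening, from -1 (shut) to 1 (fully open), then the shift along the world's x, y, z in mm, then the turn about the world's z in degrees. In form: [[claw, dx, dy, dz, turn], ...]. A call has 1 to 20 rows; each row shifts and turns the commanded pose from where the row before left it; what a row does not reach is not made up. A row lasts 1/8 s, in which the tool goes at most 62.5 mm and 10.7 degrees, less where a joint would pass 70% of its speed; a pose out of reach is approached as far as the arm can. A call is refused whole if a number of a shift passes 62.5 or a number of a turn 10.7, either way. A call with a gripper value outside its range is refused whole. The fingers move at their own pace and stop on an object; "newtons" is the grip in N (left out, the last holds). Time passes only in rows, so rows that do not move let the fingers close. It gives the time, the measured TCP pose, the force and the opening at its end, in the units of the state.
- manip.get_obs(): the state, without advancing time (a new reading comes with each control period).
- viewer.read_camera(name): name is "side" or "top" or "wrist"; returns a dict with "frame" (400x640x3 uint8, red, green, blue), "K" (3x3 intrinsics, pixels), "R" (3x3) and "t" (3): a world point X has camera coordinates R X + t. Camera axes: x right, y down, z forward; pixel columns grow to the right and rows downward; lengths in m; the calibration is good to about 2 mm. A picture is of the moment at which its call begins. There is no depth.
- manip.finish_job(): hands the job in, once; it reports no verdict.
The state is a dict: "t": time; "q": joint angles; "dq": joint speeds; "joint_efforts": joint torques, N m; "tcp_pos": TCP position; "eef_rot": TCP orientation; "wrist_force": force on the tool from outside, world axes, zero at the start; "torque": the same for the moment, N m; "opening": finger opening in m.
Only numpy, scipy, OpenCV 4.12 (cv2) and the standard library are available. Lean on these libraries where they do the work, as an engineer would, in place of code of your own. Each camera call takes 0.05 s, during which the arm holds its last target. There are 200 camera calls.

## Task

Take the tube sleeve that stands open end up on the rubber mat and seat it fully home, open end still up, in the one empty pocket of the tube block. Then grip the block's sprung index plunger, pull it fully back against its stop so that its pin is clear of the seat hole, and keep holding it there: the program finishes while holding the plunger back. Leave the other sleeve, the bottle, the tip box and the glass dish where they stand.

Things in the scene. Friction and masses are not known exactly. Their poses are not given: they have to be found in the camera images.
- sleeve_center (a point): Centre (half-way up) of the sleeve to load: grey plastic cylinder, 30 mm outer diameter, 70 mm high, 50 to 100 g, loose, standing on the mat (6 mm thick) with its open end up (20 mm bore, 60 mm deep; the other end is closed). z points to the open end. May be gripped anywhere round its outside.
- other_sleeve_center (a point): Centre (half-way up) of the second, equal sleeve, loose, standing on the mat open end down, so that its flat closed end shows on top; to be left alone. It stands 84 to 112 mm from the first; which one is at the left or right varies.
- pocket_floor (a point): Centre of the empty pocket's floor, 35 mm above the work surface; axes as the station's. A round hole 32.5 mm wide, 28 mm deep, mouth at the block's top. A sleeve fully home shows 42 mm above the block. Four pockets in a row along the station's y, 50 mm apart, any one empty; the others hold fixed sleeves with capped tubes rising 67 mm above the block.
- station: Fixed station: grey base plate 150 x 260 x 10 mm; on it two rails and a fixed aluminium block, 70 (x) x 220 (y) mm, top 63 mm above the work surface. Origin under the block's centre on the work surface; z up, y along the pockets, -x to the plunger. A steel bracket 44 mm wide, 66 mm high, at x = -60 to -68 mm, y = 0, carries the plunger; its barrel ends at x = -75 mm.
- plunger_waist (a point): Middle of the black knob's waist, on the plunger's level axis, 48 mm above the work surface, 92 mm to -x of the station origin when the pin is in. Waist: 16 mm diameter, 31 mm long along x; at its -x end a head of 30 mm diameter, 9 mm thick. Moves with the plunger; axes as the station's; pull towards -x. Fingers fit down both sides of the waist; the base plate is 38 mm below the axis.
- bottle: Bystander: amber bottle, 56 mm in diameter, 130 mm high, loose; origin at the centre of its underside.
- tip_box: Bystander: white closed tip box 80 x 70 x 45 mm, loose; origin at the centre of its underside.
- dish: Bystander: closed glass dish 90 mm in diameter, 18 mm high, loose; origin at the centre of its underside.
- sleeve: The same sleeve to be loaded; origin at the centre of its closed underside, z towards the open end.
- plunger: The plunger (pin and knob); origin as the waist point. It slides back 16 mm from its seat to its stop: waist at x = -92 mm of the station when seated, pin tip just out of the block at -100 mm, against the stop at -108 mm. The spring returns it when let go: about 4 N seated, 10 N at the stop.
Things that resemble listed ones, but are neither listed nor needed, are in the scene too. Leave any red look-alike of the sleeve alone.

How it is judged:
On the way, in this order (a step that is already met when the one before it is completed fails the run):
1. the sleeve stands fully home in the empty pocket, open end up, let go, with the plunger still in its seat (horizontal distance between sleeve_center and pocket_floor below 0.005 m and z of sleeve_center in the frame of pocket_floor between 0.03 and 0.038 m and angle between sleeve_center's own z axis and vertical below 0.15 rad and contact force between sleeve and the fingers below 0.2 N and x of plunger_waist in the frame of station above -0.096 m), for 0.2 s.
2. the plunger is gripped and drawn fully back (x of plunger_waist in the frame of station below -0.105 m and contact force between the fingers and plunger above 2 N), for 0.3 s.
At the end, for the whole second after the job is handed in: Sleeve on the empty pocket's floor (within 5 mm sideways, 3 mm up), open end up within 0.15 rad, at rest and not touched by the fingers; the fingers hold the plunger's knob (over 2 N) drawn back at least 13 of its 16 mm, through the last second (all of step 2 and horizontal distance between sleeve_center and pocket_floor below 0.005 m and z of sleeve_center in the frame of pocket_floor between 0.03 and 0.038 m and angle between sleeve_center's own z axis and vertical below 0.15 rad and contact force between sleeve and the fingers below 0.2 N and linear speed of plunger below 0.01 m/s and linear speed of sleeve below 0.02 m/s); the arm keeps its last pose, push and grip.
It fails at once if the other sleeve is moved by more than 25 mm (distance of other_sleeve_center from where it was at the start of the episode above 0.025 m).
It fails at once if the bottle is moved by more than 25 mm (distance of bottle from where it was at the start of the episode above 0.025 m).
It fails at once if the tip box is moved by more than 25 mm (distance of tip_box from where it was at the start of the episode above 0.025 m).
It fails at once if the dish is moved by more than 25 mm (distance of dish from where it was at the start of the episode above 0.025 m).
It also fails if it takes over 51 s, if anything falls off the work surface, if the arm or the gripper's body presses on something with over 40 N, if the wrist force passes 120 N, or if a joint passes its speed limit or range.

## Working session

There is one attempt and no reset: what is moved stays moved. The work goes in short steps, Python scripts to look and compute and a tool call to move; the robot and the scene stay as the last step left them, time stands still between calls to the robot, and variables do not carry over. Pictures are saved under pics/ and viewed, about 8 in all and at most 12, crops included, and the job is handed in when it is done.

Besides the shell and the picture viewer there is one more tool, called after "Call:" as name(argument=value, ...) on one line, values as JSON. carry_out: Moves the arm, as the interface text tells. Its arguments: {"type":"object","properties":{"motion":{"type":"array"},"newtons":{"type":"number"}},"required":["motion"]}

```bash
mkdir -p pics; ls; cat > h.py <<'E'
import numpy as np, cv2
from rig import manip, viewer
def snap(n,f):
    c=viewer.read_camera(n); cv2.imwrite('pics/'+f,c['frame'][:,:,::-1]); np.savez('pics/'+f[:-4]+'.npz',**c); return c
def ld(f): return dict(np.load('pics/'+f+'.npz'))
def ray(c,u,v,z):
    d=c['R'].T@np.linalg.inv(c['K'])@np.array([u,v,1.]); o=-c['R'].T@c['t']
    return o+d*(z-o[2])/d[2]
def proj(c,X):
    p=c['K']@(c['R']@np.array(X,float)+c['t']); return p[:2]/p[2]
E
python3 - <<'E'
from h import *
for n in ('top','side'):
    c=snap(n,n+'0.png'); print(n,np.round(-c['R'].T@c['t'],3),np.round(c['R'],2).tolist(),c['K'][0,0])
o=manip.get_obs(); print(o['t'],o['tcp_pos'],o['eef_rot'],o['opening'])
E
```

```text
pics
top [ 0.315 -0.022  1.381] [[-0.03, -1.0, -0.02], [-0.98, 0.03, -0.19], [0.2, 0.01, -0.98]] 408.76252435508997
side [ 0.197 -0.817  0.924] [[0.89, -0.46, -0.02], [-0.33, -0.61, -0.72], [0.32, 0.65, -0.69]] 467.64096762882843
0.1 [ 0.17573131 -0.5469015   0.16651195] [-1.70013167  1.56920682  1.75226161] 0.09399317622931774
```

View pics/top0.png

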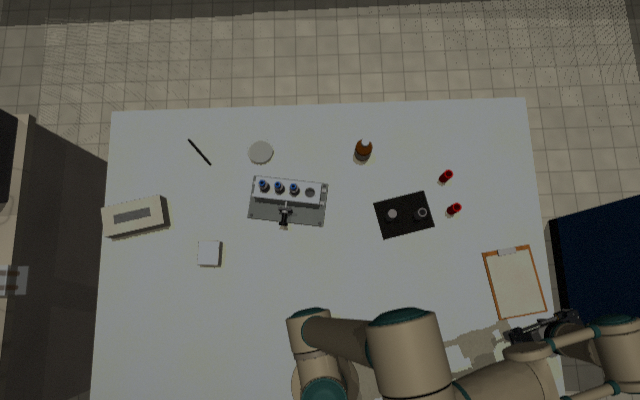

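View pics/side0.png

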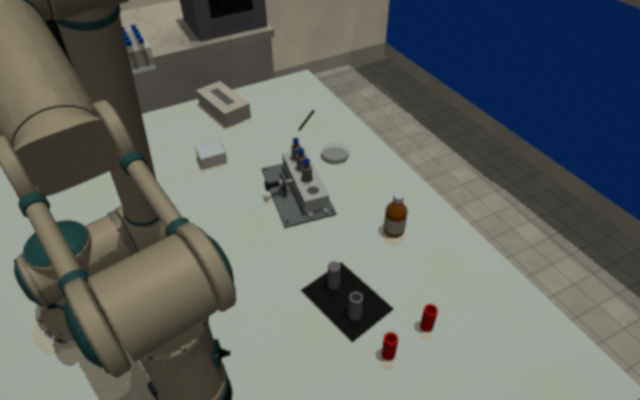

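Top view: mat around (404,215), with a sleeve at (392,214) whose top looks flat and one at (421,213) that looks open. The station is around (288,202), with caps at (263,185), (278,187) and (294,189) and the empty pocket near (310,192). I'll enlarge both areas.

```bash
python3 - <<'E'
from h import *
t=cv2.imread('pics/top0.png'); s=cv2.imread('pics/side0.png')
f=lambda im,x,y,w,h:cv2.resize(im[y:y+h,x:x+w],(400,300),interpolation=cv2.INTER_CUBIC)
a=np.hstack([f(t,365,180,80,60),f(t,238,165,100,75)]);b=np.hstack([f(s,295,245,100,75),f(s,255,150,100,75)])
cv2.imwrite('pics/crop0.png',np.clip(np.vstack([a,b]).astype(float)*1.3,0,255).astype(np.uint8))
E
```

```text
(no output)
```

View pics/crop0.png

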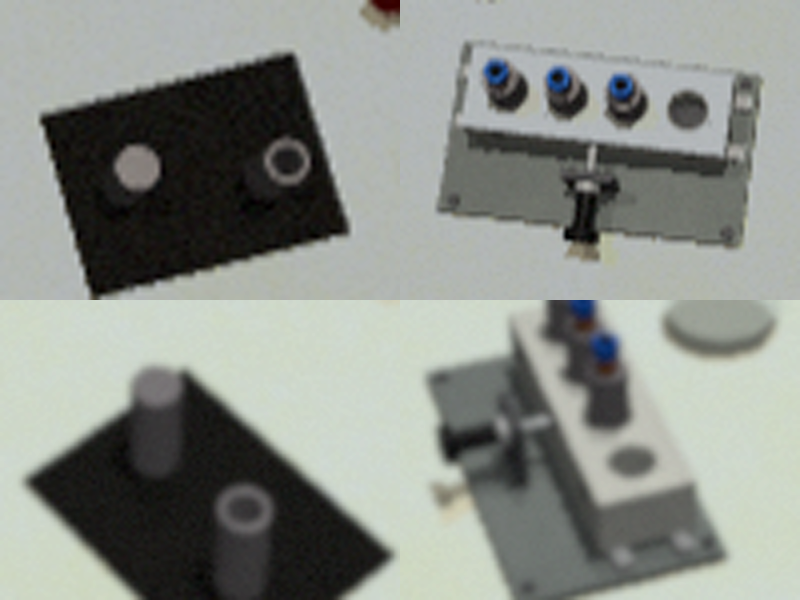

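The open sleeve is at top crop (287,162), the right-hand one and the nearer one in the side view. The flat-topped one is at (137,167). The empty pocket is at (688,110) in the second panel, the -y-most pocket. Next I cast rays.

```bash
python3 - <<'E'
from h import *
c=ld('top0');s=ld('side0')
P=lambda x,y,k,ox,oy:((x+.5)/k-.5+ox,(y+.5)/k-.5+oy)
A=lambda x,y:P(x,y,5,365,180); B=lambda x,y:P(x-400,y,4,238,165)
C=lambda x,y:P(x,y-300,4,295,245); D=lambda x,y:P(x-400,y-300,4,255,150)
r=lambda c,p,z:np.round(ray(c,*p,z),4)
print('open',r(c,A(287,162),.076),r(s,C(244,510),.076))
print('closed',r(c,A(137,167),.076),r(s,C(157,386),.076))
print('pocket',r(c,B(688,110),.063),r(s,D(632,461),.063))
k=[r(c,B(*p),.063) for p in((470,42),(733,73),(724,158),(456,128))]
print('block',k,np.mean(k,0)); print([np.linalg.norm(k[i]-k[i-1]) for i in range(4)])
print('ang',[np.degrees(np.arctan2(*(a-b)[1::-1])) for a,b in((k[0],k[1]),(k[3],k[2]))])
for q in((497,72),(559,79),(621,85)):print('cap',r(c,B(*q),.130))
print('knobhead',r(c,B(581,234),.048),'bottle',ray(c,363,150,.1),'dish',ray(c,261,152,.02),'box',ray(c,208,253,.045))
print('red',ray(c,454,209,.05),ray(c,446,176,.05))
# wrist cam extrinsic relative to tool
from scipy.spatial.transform import Rotation as Ro
w=snap('wrist','w0.png');o=manip.get_obs();T=Ro.from_euler('xyz',o['eef_rot']).as_matrix()
print('tool',T.round(2).tolist(),'cam in tool',T.T@(-w['R'].T@w['t']-o['tcp_pos']),(w['R']@T).round(2).tolist(),w['K'][0,0])
E
```

```text
open [ 0.5281 -0.3294  0.076 ] [ 0.5272 -0.3322  0.076 ]
closed [ 0.528  -0.2329  0.076 ] [ 0.5267 -0.2366  0.076 ]
pocket [0.6086 0.0317 0.063 ] [0.6077 0.0289 0.063 ]
block [array([0.6727, 0.2124, 0.063 ]), array([ 0.6387, -0.0064,  0.063 ]), array([0.5673, 0.0031, 0.063 ]), array([0.5997, 0.2238, 0.063 ])] [0.6196   0.108225 0.063   ]
[np.float64(0.07388477515699694), np.float64(0.2214259244081415), np.float64(0.07202923017775494), np.float64(0.22306557331869928)]
ang [np.float64(81.16727640038467), np.float64(81.64831486984225)]
cap [0.6293 0.179  0.13  ]
cap [0.622 0.13  0.13 ]
cap [0.6155 0.0812 0.13  ]
knobhead [0.5102 0.1229 0.048 ] bottle [ 0.73550985 -0.14765268  0.1       ] dish [0.76699414 0.1996756  0.02      ] box [0.41992865 0.36934392 0.045     ]
red [ 0.53900857 -0.44081674  0.05      ] [ 0.65149787 -0.42456952  0.05      ]
tool [[-0.0, 0.31, -0.95], [0.0, -0.95, -0.31], [-1.0, -0.0, -0.0]] cam in tool [-0.21695779 -0.00028246 -0.06875208] [[0.0, 1.0, -0.0], [-0.23, 0.0, 0.97], [0.97, -0.0, 0.23]] 310.98675868013686
```

Both views agree within 4 mm, and the block measures 222 x 73 mm against 220 x 70. Station yaw is about -8.4°, and the pocket is at about (0.608,0.032). I'll move above the sleeve with the jaw turned to the station's x axis.

Call:
carry_out(motion=[[1,44,27,2,8],[1,44,27,2,8],[1,44,27,2,8],[1,44,27,2,8],[1,44,27,0,8],[1,44,27,0,8],[1,44,27,0,8],[1,44,27,0,8],[1,0,0,0,0],[1,0,0,0,0]])

```text
t: 1.4
tcp_pos: [0.5272, -0.3315, 0.1748]
eef_rot: [-1.488, 1.569, 3.081]
wrist_force: [-0.8, 0.2, -0.7]
opening: 0.0943
```

```bash
python3 - <<'E'
from h import *
from scipy.spatial.transform import Rotation as Ro
w=snap('wrist','w1.png');o=manip.get_obs();T=Ro.from_euler('xyz',o['eef_rot']).as_matrix()
print(o['t'],o['tcp_pos'],o['q'],np.degrees(np.arctan2(T[1,1],T[0,1])),T[:,0],proj(w,[.5277,-.331,.076]),proj(w,o['tcp_pos']))
E
```

```text
1.45 [ 0.52680469 -0.33193732  0.1749963 ] [-6.73423271e-01  3.44816562e-01  1.38397557e+00 -7.62082417e-04
  1.41370825e+00 -5.29107305e-01] -8.261851686294838 [-1.17895553e-03 -2.22912269e-05 -9.99999305e-01] [322.41586067 194.55839767] [321.08178182 224.45448588]
```

View pics/w1.png

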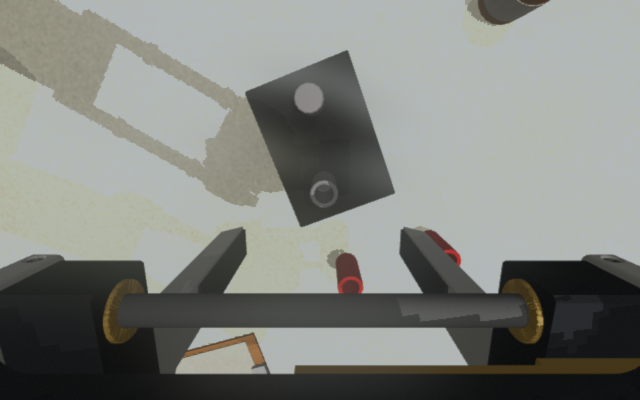

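The wrist view shows the open sleeve's rim at (323,192), where (322,195) was predicted. The flat one is at (309,98), well clear. I'll fit the rim precisely.

```bash
cat >> h.py <<'E'
def ell(img,box,thr,dark=False):
    "ellipse fit of the largest blob's hull inside box (x0,y0,x1,y1), after 4x enlargement"
    x0,y0,x1,y1=box; g=cv2.cvtColor(img[y0:y1,x0:x1],cv2.COLOR_RGB2GRAY)
    g=cv2.GaussianBlur(cv2.resize(g,None,fx=4,fy=4,interpolation=cv2.INTER_CUBIC),(5,5),0)
    m=((g<thr) if dark else (g>thr)).astype(np.uint8)
    cs,_=cv2.findContours(m,cv2.RETR_EXTERNAL,cv2.CHAIN_APPROX_NONE)
    k=max(cs,key=cv2.contourArea); e=cv2.fitEllipse(cv2.convexHull(k))
    return (np.array(e[0])+.5)/4-.5+[x0,y0], np.array(e[1])/4, e[2]
E
python3 - <<'E'
from h import *
w=ld('w1'); g=cv2.cvtColor(w['frame'],cv2.COLOR_RGB2GRAY)
print(g[172:216:2,300:346:2])
for th in (75,85,95,105,115):
    e=ell(w['frame'],(303,174,343,216),th); print(th,e,ray(w,*e[0],.076))
p=np.array([.527,-.331,.076]);print('expected diam px',np.linalg.norm(proj(w,p+[.015,0,0])-proj(w,p-[.015,0,0])),np.linalg.norm(proj(w,p+[0,.015,0])-proj(w,p-[0,.015,0])))
E
```

```text
[[ 63  65  63  62  60  61  60  60  59  63  68  69  70  69  67  61  61  61
   62  62  63  64  64]
 [ 64  64  63  60  60  60  60  60  66  69  69  69  70  70  70  70  62  61
   61  62  63  63  64]
 [ 63  63  60  59  59  59  58  63  68  68  69  69  70  69  70  70  69  62
   61  61  62  62  63]
 [ 61  62  58  59  58  58  59  66  68  68  69  68  68  70  69  70  69  64
   60  60  60  62  62]
 [ 58  58  58  57  57  57  61  66  68  71  78  89 105  89  73  70  69  68
   60  60  60  60  61]
 [ 57  57  56  56  56  55  63  67  85 123 133 132 130 135 104  90  72  68
   59  59  59  60  61]
 [ 56  55  55  55  55  54  64  98 129 128 117 102  91 109 113  90  89  72
   62  57  57  58  60]
 [ 55  55  54  55  53  55  84 127 126  96  78  78  79  78  82  82  88  89
   68  55  56  58  58]
 [ 54  54  54  52  52  61 117 131  85  77  79  79  79  80  79  69  80  88
   79  57  56  57  57]
 [ 58  57  54  55  55  82 127 117  66  68  86  80  78  78  69  64  66  86
   87  59  55  54  56]
 [ 57  56  56  55  56  98 130  95  64  65  67  68  66  64  64  62  62  83
   88  61  53  54  55]
 [ 57  57  56  56  54  98 127  77
[... 1057 characters left out ...]
3, 193.10952377]), array([27.52676582, 27.86543655]), 154.87985229492188) [ 0.52899502 -0.3296338   0.076     ]
85 (array([323.25386238, 193.03521729]), array([26.50627327, 26.81702232]), 170.28872680664062) [ 0.52879118 -0.32952494  0.076     ]
95 (array([319.36468887, 187.84214401]), array([12.7130661 , 21.42873192]), 52.12632369995117) [ 0.52559353 -0.32352935  0.076     ]
105 (array([319.19381523, 187.78427887]), array([11.84058666, 20.75576782]), 51.53167724609375) [ 0.52542762 -0.32344404  0.076     ]
115 (array([319.17959595, 187.6636076 ]), array([10.95545006, 19.93347168]), 50.83730697631836) [ 0.5254315  -0.32331651  0.076     ]
expected diam px 28.86932631199889 28.270390454217385
```

Call:
carry_out(motion=[[1,2,2,-33,0],[1,0,0,-33,0],[1,0,0,-33,0],[1,0,0,-33,0],[1,0,0,0,0],[1,0,0,0,0]], newtons=15)

```text
t: 2.2
tcp_pos: [0.5299, -0.3308, 0.0446]
eef_rot: [0.993, 1.569, -0.722]
wrist_force: [-0.7, 1.1, 0.7]
opening: 0.0942
```

Call:
carry_out(motion=[[-1,0,0,0,0],[-1,0,0,0,0],[-1,0,0,0,0],[-1,0,0,0,0],[-1,0,0,0,0],[-1,0,0,0,0]], newtons=15)

```text
t: 2.95
tcp_pos: [0.5298, -0.3294, 0.0432]
eef_rot: [-2.745, 1.571, 1.824]
wrist_force: [-0.6, -0.0, -0.5]
opening: 0.0373
```

Call:
carry_out(motion=[[-1,0,0,0,0],[-1,0,0,0,0],[-1,0,0,10,0],[-1,0,0,30,0],[-1,0,0,46,0],[-1,0,0,46,0],[-1,0,0,0,0],[-1,0,0,0,0]])

```text
t: 3.95
tcp_pos: [0.5295, -0.3292, 0.1752]
eef_rot: [-2.161, 1.571, 2.408]
wrist_force: [-0.2, -0.3, -0.5]
opening: 0.0005
```

```bash
python3 - <<'E'
from h import *
w=snap('wrist','w2.png');o=manip.get_obs()
print(o['t'],o['tcp_pos'],o['opening'],proj(w,o['tcp_pos']+[0,0,.033]))
E
```

```text
4.0 [ 0.52906869 -0.32887786  0.17419842] 0.000259836325272744 [320.61509434 238.65112168]
```

View pics/w2.png

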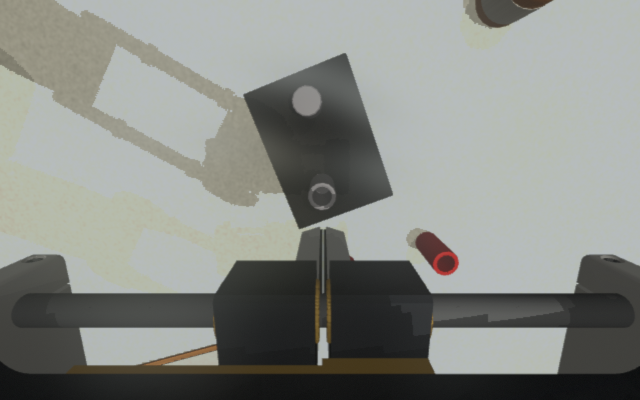

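The fingers are shut and empty, and the sleeve still stands at (321,195). I may have lifted before the jaws reached it. I'll measure whether it moved.

```bash
python3 - <<'E'
from h import *
w=ld('w2')
for th in (75,85):
    e=ell(w['frame'],(301,177,341,216),th); print(th,e,ray(w,*e[0],.076))
c=snap('top','t2.png'); s=snap('side','s2.png')
for n,a in(('top',c),('side',s)):
    z=ld(n+'0'); p=proj(a,[.528,-.33,.05]).astype(int); x,y=p
    print(n,p,np.abs(a['frame'][y-16:y+16,x-14:x+14].astype(int)-z['frame'][y-16:y+16,x-14:x+14]).mean(), np.abs(a['frame'].astype(int)-z['frame'])[0:60,100:200].mean())
f=lambda im,x,y,w,h:cv2.resize(im[y:y+h,x:x+w,::-1],(400,400),interpolation=cv2.INTER_CUBIC)
print(c['frame'].shape)
cv2.imwrite('pics/c2.png',np.hstack([f(c['frame'],380,170,80,80),f(s['frame'],280,200,140,140)]))
E
```

```text
75 (array([321.7587986 , 195.63293076]), array([27.42707062, 28.27891159]), 8.604809761047363) [ 0.52925202 -0.32979195  0.076     ]
85 (array([321.92810822, 195.59584427]), array([26.19875336, 27.80412865]), 6.700756072998047) [ 0.52943203 -0.32977796  0.076     ]
top [420 213] 42.84077380952381 4.954777777777778
side [354 303] 4.372023809523809 41.14588888888889
(400, 640, 3)
```

View pics/c2.png

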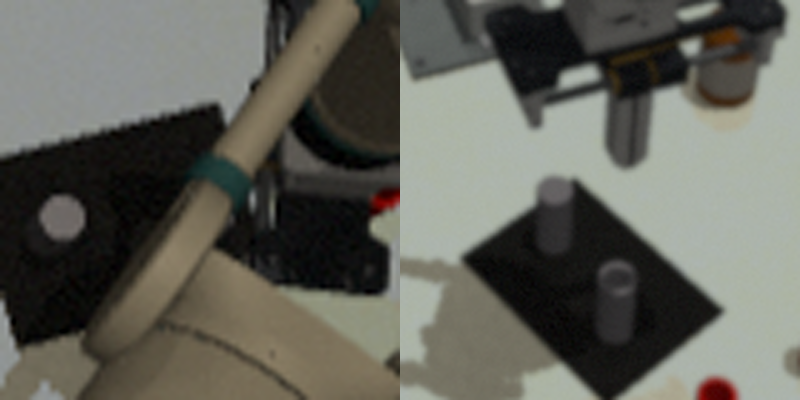

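The sleeve is undisturbed at (0.529,-0.330), directly below the fingers. I'll repeat with a longer wait and confirm the opening before lifting.

Call:
carry_out(motion=[[0.4,0,-1,0,0],[0.4,0,0,0,0],[0.4,0,0,0,0],[0.4,0,0,0,0],[0.4,0,0,0,0],[0.4,0,0,0,0],[0.4,0,0,0,0]], newtons=25)

```text
t: 4.97
tcp_pos: [0.5299, -0.3305, 0.1753]
eef_rot: [1.488, 1.571, -0.226]
wrist_force: [1.0, 0.1, -0.6]
opening: 0.065
```

Call:
carry_out(motion=[[0.4,0,0,-33,0],[0.4,0,0,-33,0],[0.4,0,0,-33,0],[0.4,0,0,-33,0],[0.4,0,0,0,0],[0.4,0,0,0,0],[-1,0,0,0,0],[-1,0,0,0,0],[-1,0,0,0,0],[-1,0,0,0,0],[-1,0,0,0,0],[-1,0,0,0,0],[-1,0,0,0,0],[-1,0,0,0,0]], newtons=25)

```text
t: 6.72
tcp_pos: [0.5298, -0.3305, 0.0433]
eef_rot: [2.467, 1.571, 0.753]
wrist_force: [0.2, 0.5, -0.5]
opening: 0.0005
```

```bash
python3 - <<'E'
from h import *
w=snap('wrist','w3.png');s=snap('side','s3.png');o=manip.get_obs()
print(o['t'],o['tcp_pos'],o['opening'],o['wrist_force'])
f=lambda im,x,y,w,h:cv2.resize(im[y:y+h,x:x+w,::-1],(400,400),interpolation=cv2.INTER_CUBIC)
cv2.imwrite('pics/c3.png',np.hstack([f(w['frame'],240,120,160,160),f(s['frame'],290,230,120,120)]))
E
```

```text
6.825 [ 0.52984221 -0.33047561  0.0432526 ] -0.00011987929532143108 [-0.49592215 -0.41407149 -0.03171351]
```

View pics/c3.png

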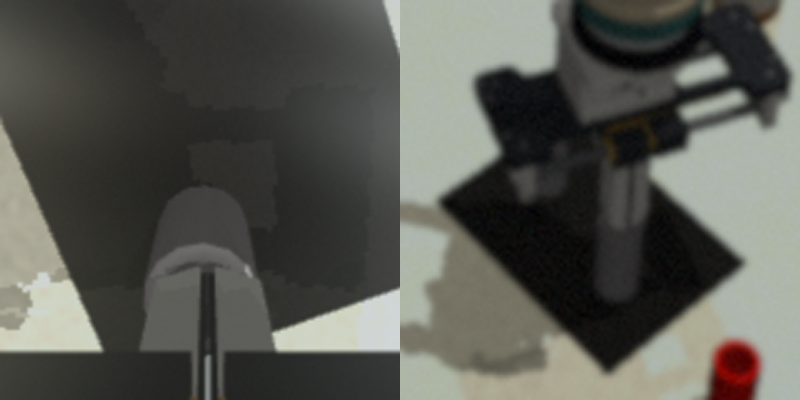

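The fingers are shut again, with the sleeve in line below or around the tips. I'll check the reported tip height against the pictures.

```bash
python3 - <<'E'
from h import *
s2,s3,w3=ld('s2'),ld('s3'),ld('w3')
print('s2 tip pred',proj(s2,[.5291,-.3289,.1742]),'seen ~(359.5,258)')
print('s3 tip pred',proj(s3,[.5298,-.3305,.0433]),'seen ~(357,297); rim',proj(s3,[.5293,-.3298,.076]),'base',proj(s3,[.5293,-.3298,.006]))
for z in(.0433,.06,.076,.09):print(z,proj(s3,[.5298,-.3305,z]))
print('w3 rim',[proj(w3,np.array([.5293,-.3298,.076])+d).round(0) for d in([0,0,0],[.015,0,0],[-.015,0,0],[0,.015,0])])
f=lambda im,x,y,w,h:cv2.resize(im[y:y+h,x:x+w,::-1],(400,400),interpolation=cv2.INTER_CUBIC)
im=np.hstack([f(w3['frame'],285,200,70,70),f(s3['frame'],327,265,60,60)]).astype(float)
cv2.imwrite('pics/c4.png',np.clip(im*1.8,0,255).astype(np.uint8))
o=manip.get_obs();print(o['t'],o['opening'],o['joint_efforts'])
E
```

```text
s2 tip pred [357.58482795 267.29057837] seen ~(359.5,258)
s3 tip pred [355.65820863 304.66254393] seen ~(357,297); rim [355.90576125 295.90717876] base [354.63960561 313.88213397]
0.0433 [355.65820863 304.66254393]
0.06 [355.96864058 300.31498371]
0.076 [356.27274258 296.05607377]
0.09 [356.54436973 292.25196994]
w3 rim [array([320., 239.]), array([344., 235.]), array([297., 242.]), array([317., 216.])]
6.825 -0.00011987929532143108 [ 3.76000253e-04 -4.69591534e+01 -2.10382640e+01  5.09172853e-02
  5.17340179e-02 -2.91502481e-06]
```

View pics/c4.png

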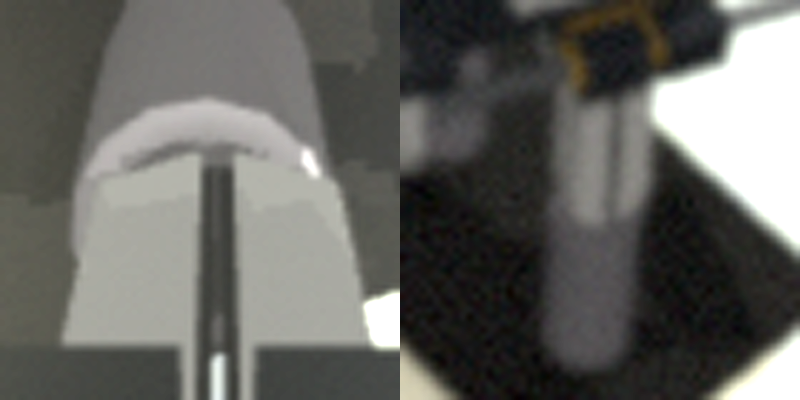

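The fingertips show about 6 px (about 24 mm) higher than the reported TCP in the side view. The finger width in the wrist view agrees, and so does the jaw spacing in w1, which puts the tips at depth 0.19 m instead of 0.226 m. So the physical tips are about 30 to 35 mm above the reported TCP, and both closings happened above the rim. I'll raise, open, and go down to TCP z ≈ 10 mm, which is clear of the mat either way.

Call:
carry_out(motion=[[-1,0,0,20,0],[0.4,0,0,0,0],[0.4,0,0,0,0],[0.4,0,0,0,0],[0.4,0,0,0,0],[0.4,0,0,0,0],[0.4,0,0,0,0],[0.4,0,0,0,0],[0.4,0,0,-20,0],[0.4,0,0,-12,0],[0.4,0,0,-12,0],[0.4,0,0,-9,0],[0.4,0,0,0,0],[0.4,0,0,0,0]], newtons=20)

```text
t: 8.57
tcp_pos: [0.5302, -0.3307, 0.0106]
eef_rot: [1.115, 1.57, -0.598]
wrist_force: [-0.1, 0.7, -0.7]
opening: 0.0658
```

Call:
carry_out(motion=[[-1,0,0,0,0],[-1,0,0,0,0],[-1,0,0,0,0],[-1,0,0,0,0],[-1,0,0,0,0],[-1,0,0,0,0]], newtons=20)

```text
t: 9.32
tcp_pos: [0.5298, -0.3305, 0.0103]
eef_rot: [1.321, 1.571, -0.393]
wrist_force: [-0.3, -0.8, 0.1]
opening: 0.0296
```

The opening is 29.6 mm, so the sleeve is gripped. I'll lift and go to a viewing pose 60 mm short of the pocket.

Call:
carry_out(motion=[[-1,0,0,10,0],[-1,0,0,30,0],[-1,0,0,40,0],[-1,0,0,40,0],[-1,10,43,0,0],[-1,10,43,0,0],[-1,10,43,0,0],[-1,10,43,0,0],[-1,10,43,0,0],[-1,10,44,0,0],[-1,10,44,0,0],[-1,0,0,0,0],[-1,0,0,0,0],[-1,0,0,0,0]])

```text
t: 11.08
tcp_pos: [0.5997, -0.0287, 0.1305]
eef_rot: [0.378, 1.57, -1.337]
wrist_force: [0.2, 0.1, -0.3]
opening: 0.0299
```

```bash
python3 - <<'E'
from h import *
w=snap('wrist','w5.png');o=manip.get_obs()
print(o['t'],o['tcp_pos'],o['opening'],o['q'],proj(w,[.6085,.0317,.063]),proj(w,o['tcp_pos']+[0,0,.066]))
cv2.imwrite('pics/c5.png',cv2.resize(w['frame'][:, 160:480,::-1],(480,600)))
E
```

```text
11.125 [ 0.59965677 -0.02874611  0.13039018] 0.029507751172005978 [-1.63497200e-01  3.35634081e-01  1.51005869e+00 -3.80111450e-04
  1.29580159e+00 -1.88366546e-02] [321.7639257  135.78615517] [321.05395897 261.7590026 ]
```

View pics/c5.png

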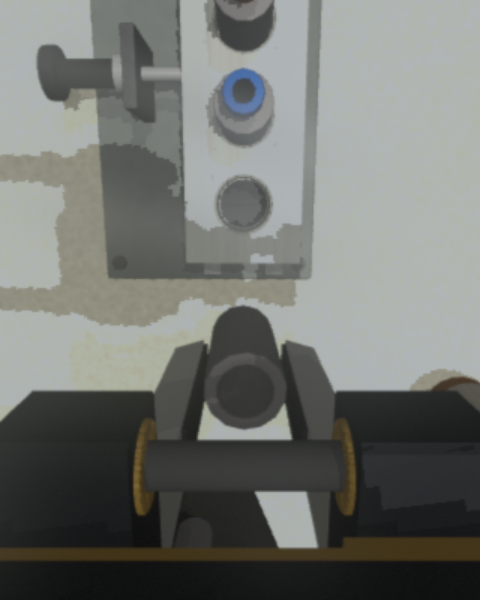

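The sleeve is held upright with its rim at crop (245,392). The empty pocket is at (244,203), within a pixel of prediction. I'll fit both and take the difference.

```bash
python3 - <<'E'
from h import *
w=ld('w5');o=manip.get_obs();p=o['tcp_pos']
g=cv2.cvtColor(w['frame'],cv2.COLOR_RGB2GRAY)
print(g[108:162:3,296:350:3]);print(g[232:290:4,290:358:4])
for th in(120,130,140,150):
    e=ell(w['frame'],(300,112,346,149),th,True);print('pocket',th,e[0],e[1],ray(w,*e[0],.063))
q=np.array([.6085,.0317,.063]);print('exp',[np.linalg.norm(proj(w,q+d)-proj(w,q-d)) for d in(np.array([.01625,0,0]),np.array([0,.01625,0]))])
for th in(70,80,90,100):
    e=ell(w['frame'],(305,245,343,280),th,True);print('bore',th,e[0],e[1],ray(w,*e[0],p[2]+.0657)-p)
q=p+[0,0,.0657];print('exp bore',2*np.linalg.norm(proj(w,q+[.01,0,0])-proj(w,q)))
E
```

```text
[[176 176 176 175 175 174 174 176 175 175 175 175 175 175 175 175 175 175]
 [176 176 177 176 176 176 176 176 176 176 176 176 176 176 176 176 176 176]
 [177 176 177 176 176 177 176 176 176 177 176 176 176 176 176 176 177 176]
 [176 177 174 177 177 176 173 124 141 139 142 166 176 177 177 177 177 177]
 [176 176 176 177 176 128 110 118 108 102 118  99 137 173 177 177 177 177]
 [176 176 176 176 147 112  96  94  95  96  96  94  91 123 173 178 177 177]
 [176 176 176 157 126  95 100 100  96  96  96  97  80  96 137 177 178 178]
 [175 176 176 135 114 100 101 102 102 102 102  97  94  77 104 174 177 178]
 [174 175 173 106 102 102 102 102 102 103 103  99  98  78  97 157 177 177]
 [173 174 165 114 102 103 103 103 103 104 105 105  99  78  99 132 177 177]
 [173 173 164 108 104 105 104 104 105 107 105 106 106  80  96 150 177 177]
 [171 172 171 115 112 106 106 107 107 107 108 107  94  82  98 162 176 177]
 [171 171 171 148 110 107 106 107 108 108 108 107  89  97 126 174 176 176]
 [170 170 170 163 118 132 106  93 109 109 108  95  97 103 152 175 175 176]
 [168 169 169 167 152 114 116  98  94  99  96 117 
[... 1533 characters left out ...]
17698669 135.71692276] [37.55089188 38.8079567 ] [0.60887446 0.03170681 0.063     ]
pocket 150 [322.13910675 135.85943794] [38.26139832 39.66116333] [0.60882295 0.03158827 0.063     ]
exp [np.float64(36.33812678131879), np.float64(37.132221170374834)]
bore 70 [323.3866539  264.48247337] [44.01247025 44.87301636] [ 0.00096956 -0.00184044  0.0657    ]
bore 80 [325.00413704 262.32568741] [42.05318069 55.54948425] [ 0.00198583 -0.00075049  0.0657    ]
bore 90 [323.34464645 261.26103783] [46.81428146 53.66256714] [ 1.20950458e-03 -2.83498420e-05  6.57000000e-02]
bore 100 [323.33517265 261.37857056] [46.54682159 54.38491821] [ 1.1950551e-03 -9.3464849e-05  6.5700000e-02]
exp bore 38.11451603677433
```

```bash
python3 - <<'E'
from h import *
w=ld('w5');p=manip.get_obs()['tcp_pos']
for th in(61,63,65,67):
    e=ell(w['frame'],(303,240,347,279),th,True);print('bore',th,e[0],e[1],(ray(w,*e[0],p[2]+.0657)-p).round(5))
E
```

```text
bore 61 [323.09175873 260.81280518] [35.27828598 38.73178101] [0.00111 0.00024 0.0657 ]
bore 63 [323.12355232 260.79224014] [35.60259247 39.09377289] [0.00113 0.00025 0.0657 ]
bore 65 [323.10716629 260.82964325] [35.99874115 39.53241348] [0.00112 0.00023 0.0657 ]
bore 67 [323.15019226 260.85020065] [36.39943695 40.14452362] [0.00114 0.00022 0.0657 ]
```

Pocket is at (0.6088, 0.0317) and the held sleeve at TCP+(1.1,0.2) mm. I'll move over and lower to just above the mouth, then feel in gently.

Call:
carry_out(motion=[[-1,4,20,0,0],[-1,4,20,0,0],[-1,0,20,0,0],[-1,0,0,-20,0],[-1,0,0,-20,0],[-1,0,0,-16,0],[-1,0,0,0,0],[-1,0,0,0,0],[-1,0,0,-3,0],[-1,0,0,-3,0],[-1,0,0,-2,0],[-1,0,0,-2,0],[-1,0,0,0,0]])

```text
t: 12.75
tcp_pos: [0.6077, 0.0325, 0.0641]
eef_rot: [-1.465, 1.57, 3.104]
wrist_force: [0.0, 0.2, -1.3]
opening: 0.0299
```

No upward push at a bottom height of about 60 mm, so I continue down.

Call:
carry_out(motion=[[-1,0,0,-3,0],[-1,0,0,-3,0],[-1,0,0,-3,0],[-1,0,0,-3,0],[-1,0,0,0,0]])

```text
t: 13.38
tcp_pos: [0.608, 0.0322, 0.052]
eef_rot: [0.605, 1.57, -1.109]
wrist_force: [1.0, -1.2, -1.1]
opening: 0.0297
```

```bash
python3 - <<'E'
from h import *
w=snap('wrist','w6.png');o=manip.get_obs();p=o['tcp_pos'];print(o['t'],p,o['wrist_force'],o['torque'],o['opening'])
for th in(61,65):
    e=ell(w['frame'],(303,240,347,279),th,True);print('bore',th,e[0],e[1],(ray(w,*e[0],p[2]+.0657)-p).round(5))
E
```

```text
13.425 [0.60800183 0.03223542 0.05205654] [ 0.41862751 -0.93122358 -1.54460104] [-0.28187584 -0.26633649 -0.01226387] 0.029535892805596653
bore 61 [322.91147423 260.35263634] [34.18073273 38.14904022] [0.00106 0.00051 0.0657 ]
bore 65 [322.979496   260.49923515] [35.27276611 38.90604782] [0.00108 0.00042 0.0657 ]
```

It is going in (about 15 mm deep) with little force. Down to about 1 mm above the floor, then let go.

Call:
carry_out(motion=[[-1,0,0,-3,0],[-1,0,0,-3,0],[-1,0,0,-3,0],[-1,0,0,-2,0],[-1,0,0,-1,0],[-1,0,0,0,0]])

```text
t: 14.18
tcp_pos: [0.608, 0.0324, 0.0403]
eef_rot: [1.009, 1.57, -0.705]
wrist_force: [1.5, -2.1, -0.4]
opening: 0.0294
```

Call:
carry_out(motion=[[0.3,0,0,0,0],[0.3,0,0,0,0],[0.3,0,0,0,0],[0.3,0,0,0,0],[0.3,0,0,0,0],[0.3,0,0,0,0],[0.3,0,0,40,0],[0.3,0,0,45,0],[0.3,-5,-30,0,0],[0.3,-5,-30,0,0],[0.3,0,0,0,0],[0.3,0,0,0,0]])

```text
t: 15.68
tcp_pos: [0.5979, -0.027, 0.1252]
eef_rot: [-3.046, 1.57, 1.523]
wrist_force: [0.5, 0.1, 0.3]
opening: 0.061
```

```bash
python3 - <<'E'
from h import *
w=snap('wrist','w7.png');o=manip.get_obs();p=o['tcp_pos'];print(o['t'],p,o['wrist_force'],o['opening'])
for z in(.105,.11,.115):
    print(z,[proj(w,[.6088+d,.0320+e,z]).round(1).tolist() for d,e in((0,0),(.015,0),(-.015,0),(0,.015),(0,-.015))])
cv2.imwrite('pics/c7.png',cv2.resize(w['frame'][40:280,200:440,::-1],(600,600),interpolation=cv2.INTER_CUBIC))
E
```

```text
15.725 [ 0.5978972  -0.02665989  0.12517408] [-0.37562755 -0.59751069  0.93906984] 0.06141240419320779
0.105 [[324.8, 139.1], [344.6, 136.1], [304.9, 142.0], [321.9, 118.5], [327.5, 159.0]]
0.11 [[324.8, 139.3], [345.1, 136.3], [304.6, 142.3], [321.9, 118.3], [327.6, 159.7]]
0.115 [[324.8, 139.5], [345.6, 136.5], [304.2, 142.6], [321.8, 118.1], [327.8, 160.3]]
```

View pics/c7.png

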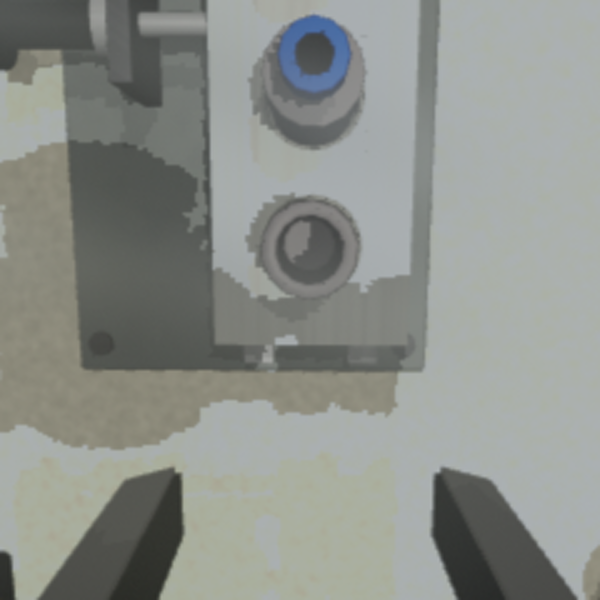

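The sleeve sits in the pocket: rim centre at crop (311,247), i.e. pixel (324.3,138.7) against (324.8,139.1) predicted for fully home, and rim diameter 39 px against 40. Now I go over the plunger, turning the jaws across its axis.

Call:
carry_out(motion=[[0.3,-25,0,0,10],[0.3,-25,0,0,10],[0.3,-25,0,0,10],[0.3,0,24.5,0,10],[0.3,0,24.5,0,10],[0.3,0,24.5,0,10],[0.3,0,24.5,0,10],[0.3,0,24.5,0,10],[0.3,0,24.5,0,10],[0.3,0,0,0,0],[0.3,0,0,0,0],[0.3,0,0,0,0]])

```text
t: 17.23
tcp_pos: [0.5228, 0.1188, 0.1253]
eef_rot: [-1.734, 1.571, -1.879]
wrist_force: [-0.5, 0.3, -0.5]
opening: 0.0612
```

```bash
python3 - <<'E'
from h import *
from scipy.spatial.transform import Rotation as Ro
w=snap('wrist','w8.png');o=manip.get_obs();p=o['tcp_pos'];T=Ro.from_euler('xyz',o['eef_rot']).as_matrix()
print(o['t'],p,o['opening'],np.degrees(np.arctan2(T[1,1],T[0,1])),o['q'])
C=np.array([.6196,.106,0]);xd=np.array([.9895,-.1444,0]);yd=np.array([.1444,.9895,0])
S=lambda x,y,z:proj(w,C+x*xd+y*yd+[0,0,z]).round(1)
print('waist',S(-.092,0,.048),'head outer edge top',S(-.1165,0,.063),'head L/R',S(-.112,.015,.048),S(-.112,-.015,.048),'bracket top corners',[S(-.06,s*.022,.066) for s in(1,-1)],[S(-.068,s*.022,.066) for s in(1,-1)],'waist sides',S(-.092,.008,.048),S(-.092,-.008,.048))
cv2.imwrite('pics/c8.png',cv2.resize(w['frame'][20:280,160:480,::-1],(738,600),interpolation=cv2.INTER_CUBIC))
E
```

```text
17.275 [0.52288438 0.11878028 0.1252846 ] 0.060982910507537735 81.69929485875966 [ 9.36954606e-02  2.45457231e-01  1.65589488e+00 -1.50387275e-04
  1.24026808e+00 -1.33217742e+00]
waist [323.3 204. ] head outer edge top [323.4 181.7] head L/R [339.  183.7] [307.7 183.7] bracket top corners [array([346.7, 241.5]), array([300. , 241.5])] [array([346.8, 233.4]), array([299.9, 233.4])] waist sides [331.5 204. ] [315.1 204. ]
```

View pics/c8.png

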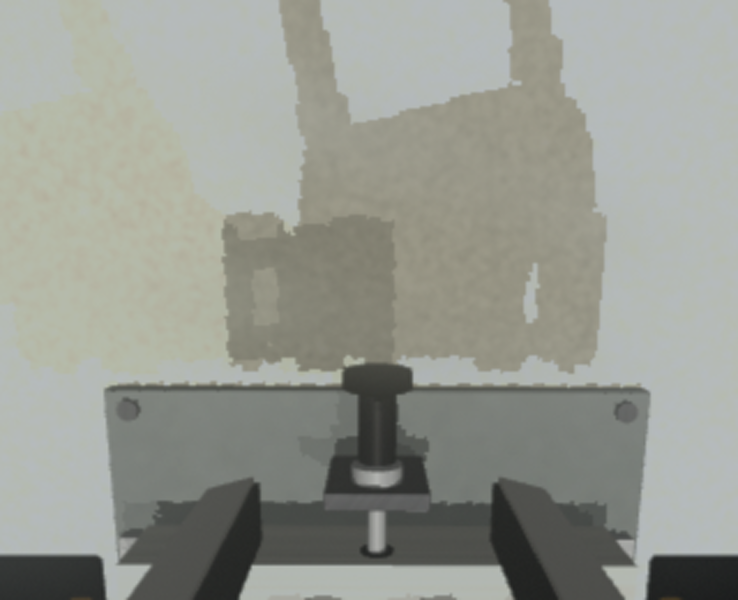

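The plunger axis is at crop x=377, centred between the finger tips (258 and 493). Bracket top edges at 492 and 510 match my prediction within 0.5 px, so the station pose is confirmed. Now straight down, then close.

Call:
carry_out(motion=[[0.3,0,0,-30,0],[0.3,0,0,-30,0],[0.3,0,0,-30,0],[0.3,0,0,-25,0],[0.3,0,0,-12,0],[0.3,0,0,0,0],[0.3,0,0,0,0]], newtons=40)

```text
t: 18.15
tcp_pos: [0.5239, 0.1194, -0.0008]
eef_rot: [0.268, 1.569, 0.125]
wrist_force: [-0.7, -1.1, -0.4]
opening: 0.0609
```

Call:
carry_out(motion=[[-1,0,0,0,0],[-1,0,0,0,0],[-1,0,0,0,0],[-1,0,0,0,0],[-1,0,0,0,0],[-1,0,0,0,0],[-1,0,0,0,0],[-1,0,0,0,0]], newtons=40)

```text
t: 19.15
tcp_pos: [0.5228, 0.1194, -0.0017]
eef_rot: [-2.177, 1.571, -2.32]
wrist_force: [0.5, -0.3, 0.2]
opening: 0.015
```

Gripped on the waist (15 mm reading, 16 nominal). Pull back along station -x.

Call:
carry_out(motion=[[-1,-3,0.4,0,0],[-1,-3,0.4,0,0],[-1,-3,0.5,0,0],[-1,-3,0.4,0,0],[-1,-3,0.5,0,0],[-1,-1.5,0.2,0,0],[-1,0,0,0,0],[-1,0,0,0,0],[-1,0,0,0,0],[-1,0,0,0,0]])

```text
t: 20.4
tcp_pos: [0.5108, 0.1212, -0.0016]
eef_rot: [0.033, 1.563, -0.11]
wrist_force: [7.6, -2.8, -6.6]
opening: 0.0151
```

```bash
python3 - <<'E'
from h import *
w=snap('wrist','w9.png');s=snap('side','s9.png');o=manip.get_obs();p=o['tcp_pos']
C=np.array([.6196,.106,0]);xd=np.array([.9895,-.1444,0])
print(o['t'],p,(p-C)@xd,o['opening'],o['wrist_force'],o['wrist_force']@xd)
for x in(-.1165,-.1165-.016,-.1165-.012):print(x,'head end s',proj(s,C+x*xd+[0,0,.048]).round(1),'w',proj(w,C+x*xd+[0,0,.063]).round(1))
f=lambda im,x,y,w,h:cv2.resize(im[y:y+h,x:x+w,::-1],(400,400),interpolation=cv2.INTER_CUBIC)
cv2.imwrite('pics/c9.png',np.hstack([f(w['frame'],220,80,200,200),f(s['frame'],240,130,110,110)]))
E
```

```text
20.5 [ 0.51077345  0.12122003 -0.00160235] -0.10988164348767408 0.014830449909552025 [ 7.23715055 -3.22871468 -8.06114525] 7.627386868317303
-0.1165 head end s [264.8 185.9] w [322.7 247.2]
-0.1325 head end s [259.2 187.2] w [322.8 217.8]
-0.1285 head end s [260.6 186.8] w [322.8 225.3]
```

View pics/c9.png

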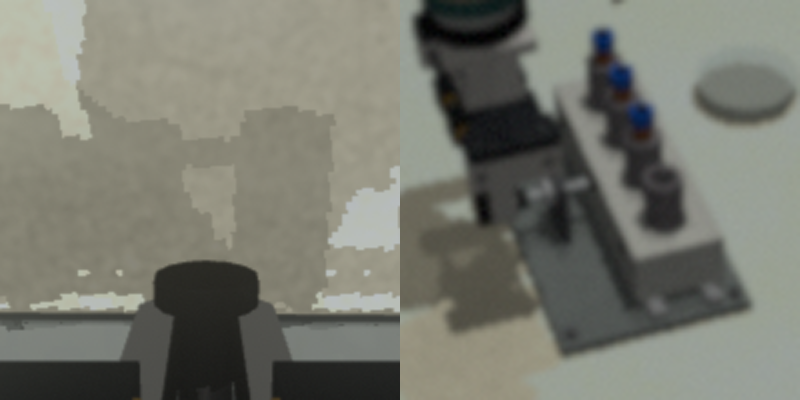

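The sleeve stands in its pocket. The knob is held, but the arm yields under the spring: 12.4 mm travelled of 16.5 commanded, at 7.6 N. I'll pull on until the travel stalls at the stop.

Call:
carry_out(motion=[[-1,-2,0.3,0,0],[-1,-2,0.3,0,0],[-1,0,0,0,0],[-1,0,0,0,0],[-1,0,0,0,0],[-1,0,0,0,0]])

```text
t: 21.25
tcp_pos: [0.5075, 0.1217, -0.0016]
eef_rot: [0.038, 1.562, -0.105]
wrist_force: [9.3, -4.1, -8.8]
opening: 0.0148
```

Call:
carry_out(motion=[[-1,-2,0.3,0,0],[-1,-2,0.3,0,0],[-1,0,0,0,0],[-1,0,0,0,0],[-1,0,0,0,0],[-1,0,0,0,0]])

```text
t: 22.0
tcp_pos: [0.5076, 0.1217, -0.0015]
eef_rot: [0.03, 1.555, -0.112]
wrist_force: [15.1, -4.9, -15.2]
opening: 0.0152
```

The travel has stalled at 15.9 mm of 16 and the force has risen to 16 N, so it is on the stop. One numeric check that the knob hasn't slipped and the sleeve is at rest, then hand in.

```bash
python3 - <<'E'
from h import *
w=snap('wrist','w10.png');s=snap('side','s10.png');w9,s9=ld('w9'),ld('s9');o=manip.get_obs()
C=np.array([.6196,.106,0]);xd=np.array([.9895,-.1444,0])
for n,a in(('before',w9),('now',w)):
    g=cv2.cvtColor(a['frame'],cv2.COLOR_RGB2GRAY)[190:240,322];print(n,'head edge row',190+int(np.argmax(g<70)))
u,v=proj(s,[.6088,.0318,.09]).astype(int);d=np.abs(s['frame'].astype(int)-s9['frame'])[v-15:v+15,u-12:u+12].mean()
print('sleeve patch change',d,o['t'],(o['tcp_pos']-C)@xd,o['opening'],o['wrist_force'],np.abs(o['dq']).max())
E
```

```text
before head edge row 211
now head edge row 211
sleeve patch change 1.0449074074074074 22.1 -0.11314002006813097 0.014742444217829682 [ 15.41921834  -4.6560488  -15.69166135] 0.0015534289238051879
```

```bash
python3 -c "
from rig import manip
print(manip.finish_job())"
```

```text
the job is handed in; nothing more can be done
None
```

The sleeve is seated in the empty pocket and the plunger is held back against its stop. I handed the job in at about 22 s of the 51 s, and the interface gave no verdict.

- **Sleeve:** I set the open-end-up sleeve in the -y-most pocket and let go. After release its rim was within 1 px of where a fully home sleeve should show, with a diameter of 39 px against 40 expected. The side view showed no change there while I pulled the plunger.
- **Plunger:** I gripped the knob's waist at 40 N and drew it back until it stopped. Travel was about 15.8 mm of the 16 mm. The arm yielded under the spring, so I pulled 8 mm further. On the last 4 mm of that the force rose from about 10 N to 16 N with no more movement. The knob did not slip in the fingers during this final pull.
- **What disagreed:** The visible fingertips sat about 34 mm above the reported TCP. Because of that, my first two grasps closed above the sleeve's rim without disturbing it. I lowered every later grasp by that amount, and the jaw readings of about 30 mm (sleeve) and 15 mm (16 mm waist) confirmed it.
- **Not rechecked:** I did not measure the other sleeve, bottle, tip box and dish again at the end. My path was planned clear of them, and no contact force showed up.

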